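# Let the spice jar out of the gravity rack

### The job

The small two-lane gravity rack holds a spice jar (straight, flat screw lid) in one lane and a shorter round-topped grinder in the other, each lying behind a gate. With the fingertips, gripping nothing, press down the pad of the rocking lever that belongs to the spice jar's lane so that its gate lifts and the jar rolls down into the tray at the front of the rack, then let the lever come back up so that the gate is closed again. Leave the other lever and the grinder as they are, do not touch or lift the jar or the grinder, and do not disturb the things standing about.

Things in the scene. Friction and masses are not known exactly. Their poses are not given: they have to be found in the camera images.
- rack: Fixed wooden two-lane gravity rack, 250 (x) by 245 (y) by 112 mm high. Origin: centre of its underside, z up. Its front (-x, the tray) is turned to the robot's left, its back (+x) has the press pads; +y is the side farther from the robot. The lanes run along x, 'near' centred at y = -59.5 mm, 'far' at +59.5 mm, each 112 mm wide. Pivot posts, 112 mm high, stand at x = 55 mm.
- tray (a point): Middle of the tray floor, between the lanes, at rack x = -95, y = 0, z = 18 mm. Tray: the part of both lanes ahead of the closed gates (x = -22 mm). The lane floor slopes 13 degrees down to the front (z = 40 mm at x = 0) to a 30 mm high lip at x = -120 mm; a jar that has rolled out rests against the lip, its axis at about x = -95, z = 38 mm.
- lever_near (a joint): Steel rocking lever over the near lane, hinged along rack y at rack x = 55, z = 101 mm. 0 = at rest, gate closed; grows as its back pad is pressed; stop at 0.6 rad. The gate plate hangs 77 mm ahead of the hinge, 6 mm above the lane floor; the jar passes under it from about 0.45 rad. A spring returns it: about 3 N on the pad starts it, 6 N holds it at the stop.
- lever_far (a joint): The same lever over the far lane, same dimensions and values.
- pad_near (a point): Centre of the top face of lever_near's press pad, a flat steel pad 28 (rack x) by 26 (rack y) by 8 mm. At rest at rack x = 115, y = -59.5, z = 123 mm; carried by the lever, it goes down on an arc about the hinge to about x = 117, z = 85 mm at the stop. Under it is only the worktop and a rack foot 8 mm high.
- pad_far (a point): The same for lever_far, at rest at rack x = 115, y = +59.5, z = 123 mm.
- spice_jar: The spice jar to be let out: straight cylinder 40 mm in diameter, 105 mm long with a flat dark screw lid, 0.08 to 0.15 kg. It lies across one of the two lanes behind the gate. Origin at the centre of its base, z along its axis to the lid (about rack +y at the start).
- spice_jar_mid (a point): Middle of the spice jar, on its axis. Its y in the rack's frame tells the lane: negative near, positive far.
- grinder: Small round-topped grinder with a clear body, 44 mm in diameter, 90 mm long, 0.1 kg, lying in the other lane behind its gate; to be left there. Origin at the centre of its base, z along its axis to the top.
- grinder_mid (a point): Middle of the grinder, on its axis.
- lemon: Lemon 83 x 58 x 58 mm on the worktop beside the rack, on the side away from the robot; bystander. Origin under its middle.
- tin: Flat round food tin, 86 mm across, 40 mm high, in front of the tray; bystander. Origin under its middle.
- peanut_jar: Squat jar with a screw lid, standing upright, 64 mm across, 100 mm high, in front of the tray; bystander. Origin under its middle.
There are look-alikes about, which are no part of the job. What is shaped like the spice_jar but green is not meant. Leave any red look-alike of the grinder alone.

How it is judged:
By the outcome, as a careful person would: the job done as asked, in the order asked, and still so for the second after the job is handed in, with the robot touching nothing.
It also fails if it takes over 32 s, if anything falls off the work surface, if the arm or the gripper's body presses on something with over 40 N, if the wrist force passes 120 N, or if a joint passes its speed limit or range.

### The arm

A 7-joint arm with a two-finger parallel gripper is mounted at the origin on a cart in front of the work surface, level with it; the furniture and walls round the work are solid. World frame = base frame: x ahead of the robot, y to its left, z up, the work surface at z = 0. Lengths are in m, angles in rad, forces in N, time in s.
With the tool pointing down it reaches from about 0.375 to 0.925 m from the base axis. Payload 3.1 kg.
Tool frame: the origin (TCP) lies between the finger pads, 19 mm behind the fingertips; this is the grasp point; z points along the fingers, y is the line along which they close (so a half turn about z gives the same grasp; the last joint's range is limited). The gripper opens to 85 mm and grips with 20 to 120 N. Pads are 22 mm wide; open, the fingers measure 114 mm over their backs; the gripper's body (76 mm by 85 mm) begins 54 mm behind the grasp point. The pads swing forward as they close: fully open they stand 13 mm farther back than shut.
Start: joints at [1.216, 0.383, 0.044, 1.598, -0.018, 1.161, -0.05], TCP at [0.165, -0.629, 0.25] pointing down, gripper open.
Joint ranges: [-2.61, 2.61], [-0.41, 2.15], [-1.48, 1.57], [0, 2.5], [-1.57, 4.71], [0.05, 1.97], [-2.85, 2.85]. Speed limits (rad/s): [2.79, 2.79, 3.14, 3.14, 3.14, 3.14, 3.14].

### API

Orientations are given as a unit quaternion [w, x, y, z].
In Python, from rig import manip gives the robot as it stands.
- The arm moves only by the tool carry_out, never from a script. Its argument "moves" is one flat list of numbers, 7 for each row, row after row: the finger opening in mm, from 0 to 85.4, then the shift along the tool's x, y, z in units of 25 mm (1.0 is 25 mm), then the turn, a rotation vector about the tool's x, y, z in rad. In form: [claw, tx, ty, tz, rx, ry, rz, claw, tx, ty, tz, rx, ry, rz, ...]. A call has 1 to 10 rows; each row is the pose to reach, as a shift and turn from the pose commanded when the call began, along the tool's axes at that moment; what a row does not reach only later rows make up. A row lasts 1/12 s, in which the tool goes at most 41.7 mm and 7.16 degrees, less where a joint would pass 70% of its speed; a pose out of reach is approached as far as the arm can. A call with a gripper value outside its range is refused whole. The fingers move at their own pace and stop on an object; the grip force is fixed at half the most. Time passes only in rows, so rows that repeat a pose let the fingers close. It gives the time, the measured TCP pose, the force, the opening and the grip force at its end, in the units of the state.
- manip.get_obs(): the state, without advancing time (a new reading comes with each control period).
- manip.grab_frame(name): name is "scene" or "top"; returns a dict with "img" (420x560x3 uint8, red, green, blue), "fx", "fy", "cx", "cy" (pixels), "eye" and "orientation" of the camera in the world. Camera axes: x right, y down, z forward; pixel columns grow to the right and rows downward; lengths in m; the calibration is good to about 2 mm. A picture is of the moment at which its call begins. There is no depth.
- manip.job_done(): hands the job in; it is judged then, once.
The state is a dict: "clock": time; "joints": joint angles; "dq": joint speeds; "tau": joint torques, N m; "position": TCP position; "tcp_rot": TCP orientation; "force": force on the tool from outside, world axes, zero at the start; "torque": the same for the moment, N m; "width": finger opening in m; "grip_force": force on a finger pad.
Only numpy, scipy, OpenCV 4.12 (cv2) and the standard library are available. Lean on these libraries where they do the work, as an engineer would, in place of code of your own. Each camera call takes 0.05 s, during which the arm holds its last target. There are 200 camera calls.

## Working session

There is one attempt and no reset: what is moved stays moved. The work goes in short steps, Python scripts to look and compute and a tool call to move; the robot and the scene stay as the last step left them, time stands still between calls to the robot, and variables do not carry over. Pictures are saved under pics/ and viewed, at most 10 in all, crops included, and the job is handed in when it is done.

Besides the shell and the picture viewer there is one more tool, called after "Emit:" as a command line: name --argument value ..., lists and objects as JSON in quotes. carry_out: Moves the arm, as the interface text tells. Its arguments: {"type":"object","properties":{"moves":{"type":"array"}},"required":["moves"]}

```bash
mkdir -p pics
python3 - <<'E'
from rig import manip
import cv2,pickle
d={}
for n in("scene","top"):
    f=manip.grab_frame(n); d[n]=f
    cv2.imwrite(f"pics/{n}0.png",f["img"][:,:,::-1]); print(n,{k:v for k,v in f.items() if k!="img"})
pickle.dump(d,open("f0.pkl","wb")); print(manip.get_obs())
E
```

```text
scene {'fx': 445.7555918872236, 'fy': 445.7555918872236, 'cx': 282.5307921261776, 'cy': 208.28075773355684, 'eye': array([0.01045632, 1.00667839, 0.60237945]), 'orientation': array([ 0.17712803, -0.28028374,  0.81475553, -0.47564704])}
top {'fx': 431.458182715896, 'fy': 431.458182715896, 'cx': 279.45459616934994, 'cy': 204.49336264149454, 'eye': array([0.48405587, 0.32150023, 1.22088443]), 'orientation': array([ 0.02159509, -0.70178161,  0.71124022, -0.03425741])}
{'clock': 0.1, 'joints': array([ 1.21619347,  0.38380522,  0.04378249,  1.59943148, -0.01792378,
        1.16119759, -0.04989862]), 'dq': array([-0.00057537, -0.00178737, -0.00011656, -0.00241755, -0.00058983,
       -0.00045459, -0.00193592]), 'tau': array([ 2.70400284e-03, -4.34728253e+01,  1.02938991e+00, -2.50454521e+01,
        1.09436887e-02,  5.47647709e-03, -5.36876058e-06]), 'position': array([ 0.16492434, -0.62788107,  0.24867154]), 'tcp_rot': array([-1.20861734e-03,  9.91759316e-01,  1.28109166e-01, -2.00843538e-04]), 'force': array([ 0.00891397, -0.33122603,  0.27533081]), 'torque': array([ 0.00185416, -0.00418486, -0.00807435]), 'grip_force': 0.0, 'width': 0.08520705754824694}
```

View pics/scene0.png

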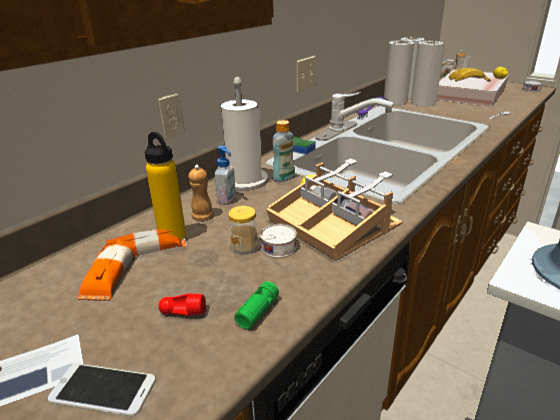

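View pics/top0.png

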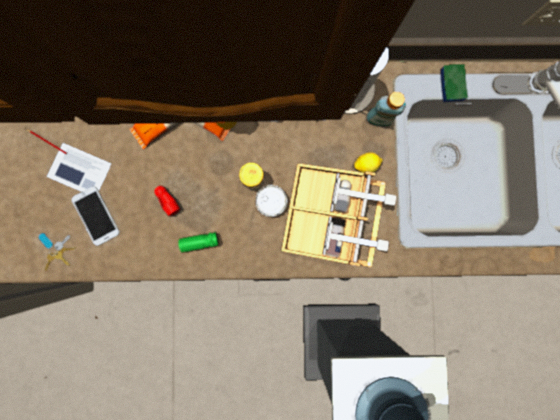

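The scene view shows the rack at about (330,210). The green and red look-alikes lie at about (258,305) and (183,305). In the top view the rack spans about (285–385, 165–265), with pads at about (390,199) far and (383,245) near. Next I'll enlarge the lanes.

Run:
```python
import cv2,pickle,numpy as np
d=pickle.load(open("f0.pkl","rb"))
t=d["top"]["img"][155:275,275:405,::-1]; s=d["scene"]["img"][150:265,260:410,::-1]
a=cv2.resize(t,(400,369),interpolation=3); b=cv2.resize(s,(400,307),interpolation=3)
b=cv2.copyMakeBorder(b,0,62,0,0,0); cv2.imwrite("pics/crop.png",np.hstack([a,b]))
```

```text
(no output)
```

View pics/crop.png

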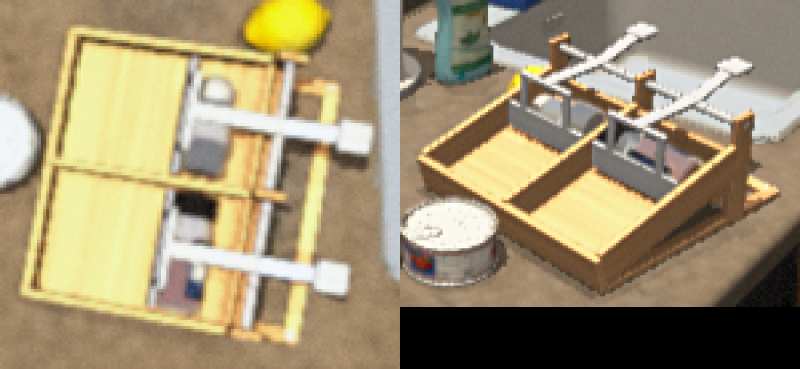

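Two candidates lie in the lanes, in top-view pixels:
- **Near lane, about (337,236):** straight, about 40 px (105 mm) long, with a flat dark lid at the +y end. This is the spice jar.
- **Far lane, about (342,196):** shorter, clear grey body with a rounded white top. This is the grinder.

The green cylinder (198,242) and red grinder (167,200) on the worktop are look-alikes. The lever to press is therefore the near one, so I'll measure its pad next.

```bash
cat > h.py <<'E'
import numpy as np,pickle
from scipy.spatial.transform import Rotation as R
def rot(q): return R.from_quat(np.roll(q,-1))
def ray(f,u,v): return f["eye"],rot(f["orientation"]).apply([(u-f["cx"])/f["fx"],(v-f["cy"])/f["fy"],1])
def plane(f,u,v,z):
    e,d=ray(f,u,v); return e+d*(z-e[2])/d[2]
def tri(f,p,g,q):
    e,d=ray(f,*p);h,k=ray(g,*q)
    s=np.linalg.lstsq(np.c_[d,-k],h-e,rcond=None)[0]
    a,b=e+s[0]*d,h+s[1]*k; return (a+b)/2,np.linalg.norm(a-b)
E
python3 - <<'E'
from h import *
import cv2
d=pickle.load(open("f0.pkl","rb")); t,s=d["top"],d["scene"]
# refine pads: bright white centroid in windows
def cen(f,x0,x1,y0,y1,th):
    m=(f["img"][y0:y1,x0:x1].min(2)>th).astype(np.uint8); M=cv2.moments(m,True); return x0+M["m10"]/M["m00"],y0+M["m01"]/M["m00"],M["m00"]
tn=cen(t,378,392,237,254,190); tf=cen(t,386,400,191,208,190)
print(tn,tf)
pn,pf=plane(t,*tn[:2],.123),plane(t,*tf[:2],.123)
print("pads",pn,pf,np.linalg.norm(pn-pf))
print("tri",tri(t,tn[:2],s,(385.6,174.7)),tri(t,tf[:2],s,(350.7,161.6)))
ey=(pf-pn)[:2]/np.linalg.norm((pf-pn)[:2]); ex=np.array([ey[1],-ey[0]]); print("ex",ex,"ey",ey)
o=(pn+pf)[:2]/2-.115*ex; print("origin",o)
# front tray outer corners (top of lip)
for u,v in((72,30),(22,296)):
    p=plane(t,275+u/3.077,155+v/3.077,.045)[:2]-o; print("front corner rack xy",p@ex,p@ey)
for nm,u,v in(("jar",337,236),("grinder",342,196)):
    p=plane(t,u,v,.07)[:2]-o; print(nm,p@ex,p@ey)
E
```

```text
(382.47872340425533, 244.80851063829786, 94.0) (390.29347826086956, 198.90217391304347, 92.0)
pads [0.46462401 0.04047514 0.123     ] [0.58163823 0.01645386 0.123     ] 0.11945438564956412
tri (array([0.46349049, 0.03883505, 0.11901713]), np.float64(0.00243765215411534)) (array([0.5811936 , 0.0143427 , 0.11754608]), np.float64(0.0022021675574444267))
ex [-0.20109165 -0.97957243] ey [ 0.97957243 -0.20109165]
origin [0.54625666 0.14111533]
front corner rack xy -0.13088848971337264 0.11604139390082885
front corner rack xy -0.13063070323659312 -0.1251704707507632
jar 0.004871089809236983 -0.057640825617727896
grinder -0.000863097513718861 0.05040276924901986
```

```bash
cat >> h.py <<'E'
def shift(o,target): return rot(o["tcp_rot"]).inv().apply(np.array(target)-o["position"])/.025
E
python3 - <<'E'
from h import *
from rig import manip
o=manip.get_obs(); r=rot(o["tcp_rot"])
print(r.as_matrix().round(3)); print(shift(o,[.464,.038,.22]))
want=R.from_matrix(np.c_[[.9796,-.2011,0],[-.2011,-.9796,0],[0,0,-1]]); print((r.inv()*want).as_rotvec())
E
```

```text
[[ 0.967  0.254 -0.001]
 [ 0.254 -0.967  0.002]
 [-0.    -0.002 -1.   ]]
[ 18.33866619 -22.71820148   1.20087007]
[-0.00238518  0.00064962  0.45939921]
```

Emit:
carry_out --moves '[0,18.3,-22.7,0,0,0,0.46,0,18.3,-22.7,0,0,0,0.46,0,18.3,-22.7,0,0,0,0.46,0,18.3,-22.7,0,0,0,0.46,0,18.3,-22.7,0,0,0,0.46,0,18.3,-22.7,0,0,0,0.46,0,18.3,-22.7,0,0,0,0.46,0,18.3,-22.7,0,0,0,0.46,0,18.3,-22.7,0,0,0,0.46,0,18.3,-22.7,0,0,0,0.46]'

```text
clock: 0.93
position: [0.3356, -0.2464, 0.2497]
tcp_rot: [0.0, 0.995, -0.102, -0.0]
force: [0.8, 0.3, -0.5]
width: -0.0003
grip_force: 0.0
```

Run:
```python
from h import *
from rig import manip
o=manip.get_obs(); r=rot(o["tcp_rot"])
print(o["clock"],o["position"],o["joints"]); print(shift(o,[.464,.038,.22]))
want=R.from_matrix(np.c_[[.9796,-.2011,0],[-.2011,-.9796,0],[0,0,-1]]); print((r.inv()*want).as_rotvec())
```

```text
0.9333 [ 0.33558791 -0.24641406  0.24969735] [ 0.7513234  -0.05990756 -0.20903115  2.11549173 -0.0137613   1.08506669
 -1.2251724 ]
[  2.73223939 -12.1799378    1.18520674]
[ 0.0001337   0.00038676 -0.00098644]
```

Emit:
carry_out --moves '[0,2.5,-11.5,0,0,0,0,0,2.5,-11.5,0,0,0,0,0,2.5,-11.5,0,0,0,0,0,2.5,-11.5,0,0,0,0,0,2.5,-11.5,0,0,0,0,0,2.5,-11.5,0,0,0,0,0,2.5,-11.5,0,0,0,0,0,2.5,-11.5,0,0,0,0,0,2.5,-11.5,0,0,0,0,0,2.5,-11.5,0,0,0,0]'

```text
clock: 1.77
position: [0.4543, 0.0202, 0.2495]
tcp_rot: [0.0, 0.995, -0.101, -0.001]
force: [0.3, -0.5, 0.7]
width: 0.0003
grip_force: 0.0
```

Run:
```python
from h import *
from rig import manip
import cv2
o=manip.get_obs(); print(o["clock"],o["position"],o["force"],o["joints"]); print(shift(o,[.464,.038,.155]))
a=manip.grab_frame("top")["img"][125:275,255:415,::-1]; b=manip.grab_frame("scene")["img"][115:265,260:420,::-1]
cv2.imwrite("pics/c1.png",np.hstack([cv2.resize(x,(400,375),interpolation=3) for x in(a,b)]))
```

```text
1.7667 [0.45426721 0.02015195 0.24945249] [ 0.29096529 -0.5099473   0.71425752] [ 0.43383741  0.04061429 -0.57446059  2.02296642  0.02526487  1.08622515
 -1.92509183]
[ 0.2431823  -0.78059512  3.77714441]
```

View pics/c1.png

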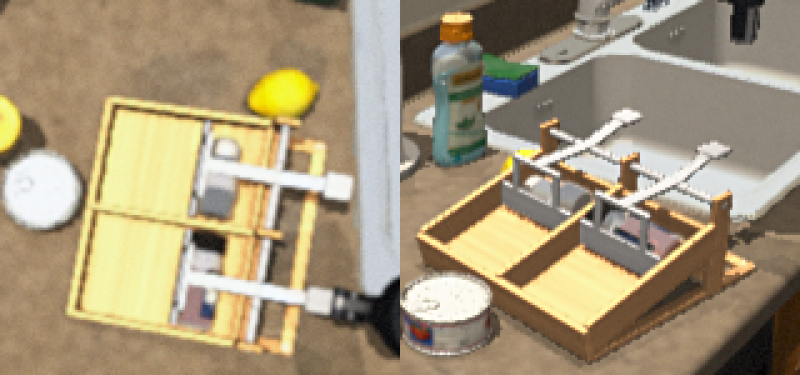

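The near pad, top view (320,298) in the crop, lies straight ahead of the closed fingertips. Nothing has been disturbed.

Emit:
carry_out --moves '[0,0.25,-0.7,1.0,0,0,0,0,0.25,-0.7,2.0,0,0,0,0,0.25,-0.7,3.0,0,0,0,0,0.25,-0.7,3.3,0,0,0,0,0.25,-0.7,3.3,0,0,0,0,0.25,-0.7,3.3,0,0,0]'

```text
clock: 2.37
position: [0.4644, 0.0351, 0.1677]
tcp_rot: [0.0, 0.995, -0.103, -0.0]
force: [-0.5, -0.5, 1.1]
width: -0.0003
grip_force: 0.0
```

Run:
```python
from h import *
from rig import manip
import cv2
o=manip.get_obs(); print(o["clock"],o["position"],o["force"]); print(shift(o,[.464,.038,.115]))
a=manip.grab_frame("top")["img"][155:275,295:423,::-1]; b=manip.grab_frame("scene")["img"][125:245,310:438,::-1]
cv2.imwrite("pics/c2.png",np.hstack([cv2.resize(x,(400,375),interpolation=3) for x in(a,b)]))
```

```text
2.3667 [0.4643604  0.03509343 0.16767771] [-0.54567946 -0.50765603  1.11660744]
[-0.03681368 -0.11172118  2.10708196]
```

View pics/c2.png

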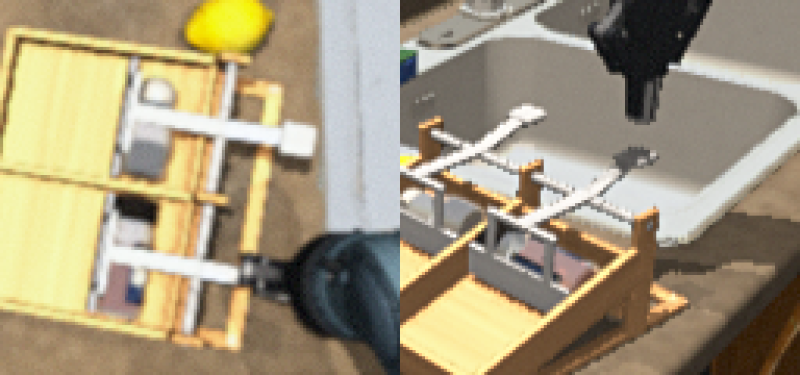

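The closed fingertips (643,115 in the right crop) hang about 25 mm above the near pad (635,157), and their shadow falls on it. Next is the press.

Emit:
carry_out --moves '[0,0,-0.1,0.5,0,0,0,0,0,-0.1,0.9,0,0,0,0,0,-0.1,1.2,0,0,0,0,0,-0.1,1.5,0,0,0,0,0,-0.1,1.8,0,0,0,0,0,-0.1,2.0,0,0,0,0,0,-0.1,2.1,0,0,0,0,0,-0.1,2.1,0,0,0,0,0,-0.1,2.1,0,0,0]'

```text
clock: 3.22
position: [0.4654, 0.0352, 0.1152]
tcp_rot: [0.002, 0.995, -0.103, -0.0]
force: [-0.7, -5.9, 4.2]
width: -0.0003
grip_force: 3.3
```

Run:
```python
from h import *
from rig import manip
import cv2
o=manip.get_obs(); print(o["clock"],o["position"],o["force"])
a=manip.grab_frame("top")["img"][155:275,275:403,::-1]; b=manip.grab_frame("scene")["img"][140:260,280:408,::-1]
cv2.imwrite("pics/c3.png",np.hstack([cv2.resize(x,(400,375),interpolation=3) for x in(a,b)]))
```

```text
3.2167 [0.46536233 0.03515456 0.11524731] [-0.73412118 -5.87204604  4.15274324]
```

View pics/c3.png

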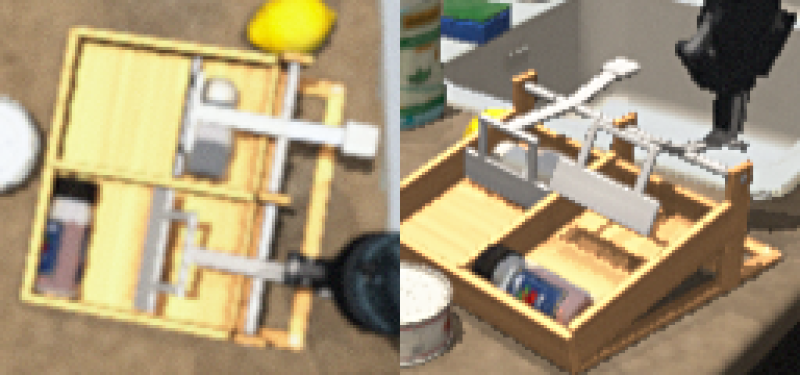

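The gate is up and the jar lies in the near tray against the lip (left crop, 65,240). The far gate and the grinder haven't moved. Now I'll let the lever come back up smoothly.

Emit:
carry_out --moves '[0,0,0,-0.3,0,0,0,0,0,0,-0.6,0,0,0,0,0,0,-0.9,0,0,0,0,0,0,-1.2,0,0,0,0,0,0,-1.6,0,0,0,0,0,0,-2.2,0,0,0,0,0,0,-3.2,0,0,0,0,0,0,-4.5,0,0,0,0,0,0,-5.0,0,0,0,0,0,0,-5.0,0,0,0]'

```text
clock: 4.15
position: [0.4675, 0.0402, 0.2441]
tcp_rot: [-0.001, 0.995, -0.101, 0.004]
force: [1.0, 0.4, 0.2]
width: -0.0001
grip_force: 0.0
```

Emit:
carry_out --moves '[0,0,1.5,0,0,0,0,0,0,3,0,0,0,0,0,0,4,0,0,0,0,0,0,4,0,0,0,0,0,0,4,0,0,0,0,0,0,4,0,0,0,0]'

```text
clock: 4.65
position: [0.4442, -0.0581, 0.2391]
tcp_rot: [-0.001, 0.995, -0.101, -0.001]
force: [-0.1, 0.2, 0.3]
width: 0.0001
grip_force: 0.0
```

Run:
```python
from h import *
from rig import manip
import cv2
o=manip.get_obs(); print(o["clock"],o["position"],o["force"],abs(o["dq"]).max())
a=manip.grab_frame("top")["img"][155:275,275:403,::-1]; b=manip.grab_frame("scene")["img"][140:260,280:408,::-1]
cv2.imwrite("pics/c4.png",np.hstack([cv2.resize(x,(400,375),interpolation=3) for x in(a,b)]))
```

```text
4.65 [ 0.4442386  -0.05807288  0.23911722] [-0.11686408  0.21828518  0.29111084] 0.02095352225672514
```

View pics/c4.png

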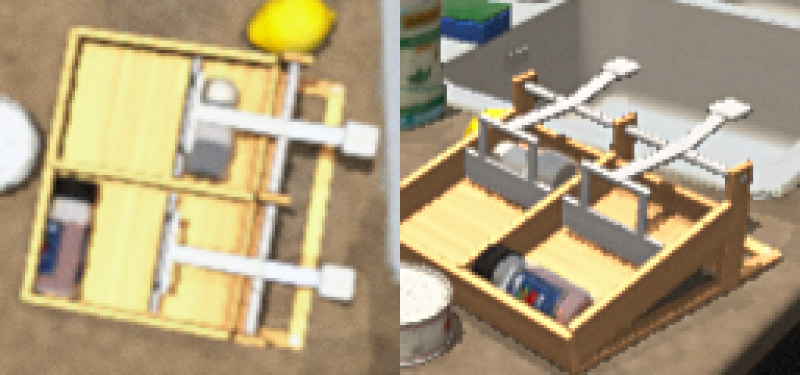

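The jar (65,240) rests in the tray, both gates are closed, and the grinder (210,130) is where it was. The arm is clear of everything, so I'm handing the job in.

```bash
python3 -c "
from rig import manip
print(manip.job_done())"
```

```text
the job is handed in; nothing more can be done
None
```

The spice jar rolled into the tray after I pressed the near lever; its gate is closed again, the grinder and far lever are untouched, and the job was handed in at about 5 s with no verdict returned.

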